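Slacken a ratchet take-up reel and park its pawl for lock-off

TASK

Slacken the take-up reel: its holding pawl is hooked under a wheel tooth, so ease the wheel a little forwards (anticlockwise from above) to free it, then swing the pawl's lever out until the padlock hole in its end lines up with the hole in the fixed hasp ear. Only with the pawl parked like that, turn the wheel backwards (clockwise from above) by its bar handle until it is fully against its stop. Leave the pawl parked with its holes lined up, let go of everything, and do not shift the other things on the bench.

Things in the scene. Friction and masses are not known exactly. Their poses are not given: they have to be found in the camera images.
- wheel_axis (a point): Fixed point on the upright axis of the wheel, 86 mm above the bench; its axes are those of the grey L-shaped plate (185 x 213 x 12 mm, bolted to the bench, varied in position and yaw). The steel wheel has 7 hooked teeth, tips 60 mm from the axis, top 30 mm above the bench; above it a flange (radius 36 mm, top 56 mm) whose lugs meet a stop post (72 mm from the axis, top 58 mm) at either end of travel.
- wheel_handle (a point): Centre of the reel's bar handle, on the wheel's axis, 86 mm above the bench; the point turns with the wheel. The handle is a straight black bar, 100 mm long along this point's y axis, 16 mm thick along its x axis, from 66 to 106 mm above the bench.
- ratchet_wheel (a joint): Turn of the wheel, rad, growing anticlockwise from above (forwards): backward stop -2.2, forward stop +0.30, start 0 to 0.03. Stiff (about 0.12 N m), stays where left. The pawl, when in, stops it at about -0.03. Below about 0.1 a hooked tooth overhangs the pawl's nose, which then cannot swing out; at 0.15 to 0.25 it is free. The way back is too long for one twist of most wrists.
- pawl (a joint): Swing of the pawl about its upright pivot, rad: 0 is engaged in the wheel (the start), growing clockwise from above as its nose swings out; clear of the teeth above 0.25; the holes line up at 0.60; end stop beyond, at 0.95. Stiff (about 0.15 N m), stays where it is left.
- pawl_pivot (a point): Fixed point on the pawl's upright pivot axis, 30 mm above the bench, 87 mm from the wheel's axis.
- pawl_knob (a point): Centre of the upright black round knob on the pawl's lever, 85 mm from the pivot, 20 mm in diameter, from 29 to 85 mm above the bench (this point 62 mm); the lever below it is flat, 16 mm wide, its top 29 mm above the bench. Moves with the pawl on a circle about the pivot.
- pawl_hole (a point): Centre of the 12 mm padlock hole in the flat end (30 x 30 mm) of the pawl's lever, 115 mm from the pivot, 29 mm above the bench; moves with the pawl.
- hasp_hole (a point): Centre of the 12 mm hole in the fixed flat steel hasp ear (30 mm wide) that overhangs the edge of the plate, 115 mm from the pivot, 19 mm above the bench; the lever's end passes over it.
- foam_letter: Bystander: white foam letter, 53 x 52 x 9 mm, lying on the bench beside the wheel and the pawl's lever; origin at the centre of its underside.
- side_cutters: Bystander: red-handled side cutters, 130 x 52 x 12 mm, on the bench to the right of the plate; origin at the centre of their underside.
- tape_roll: Bystander: tan roll of tape, 96 mm across, 24 mm high, on the bench to the left of the plate; origin at the centre of its underside.
- spring_clamp: Bystander: blue spring clamp, 101 x 53 x 17 mm, on the bench between the plate and the robot; origin at the centre of its underside.
- led_module: Bystander: small white strip with three light diodes, 99 x 16 x 12 mm, on the bench between the plate and the robot; origin at the centre of its underside.

How it is judged:
By the outcome, as a careful person would: the job done as asked, in the order asked, and still so for the second after the job is handed in, with the robot touching nothing.
It also fails if it takes over 72 s, if anything falls off the work surface, if the arm or the gripper's body presses on something with over 40 N, if the wrist force passes 120 N, or if a joint passes its speed limit or range.

ROBOT

A 7-joint arm with a two-finger parallel gripper is mounted at the origin on a cart in front of the work surface, level with it; the furniture and walls round the work are solid. World frame = base frame: x ahead of the robot, y to its left, z up, the work surface at z = 0. Lengths are in m, angles in rad, forces in N, time in s.
With the tool pointing down it reaches from about 0.4 to 0.85 m from the base axis. Payload 4.5 kg.
Tool frame: the origin (TCP) lies at the very end of the fingers, on their centre line; the grasp point (between the pads) lies 19 mm behind it; z points along the fingers, y is the line along which they close (so a half turn about z gives the same grasp; the last joint's range is limited). The gripper opens to 85 mm and grips with 20 to 120 N. Pads are 22 mm wide; open, the fingers measure 114 mm over their backs; the gripper's body (76 mm by 85 mm) begins 54 mm behind the grasp point. The pads swing forward as they close: fully open they stand 13 mm farther back than shut.
Start: joints at [1.151, 0.689, -0.195, 1.565, 0.157, 0.902, -0.215], TCP at [0.274, -0.562, 0.231] pointing down, gripper open.
Joint ranges: [-3.01, 3.01], [-0.46, 2.08], [-1.47, 1.51], [0.13, 2.56], [-1, 4.14], [0.04, 2.09], [-2.66, 2.66]. Speed limits (rad/s): [2.57, 2.57, 3.14, 3.14, 3.14, 3.14, 3.14].

INTERFACE

Orientations are given as a 3x3 rotation matrix whose columns are the frame's x, y, z axes.
In Python, from plant import robot, capture, models gives the robot as it stands.
- The arm moves only by the tool step_arm, never from a script. Its argument "commands" is text: rows parted by semicolons, each of 5 numbers parted by spaces: the finger opening in mm, from 0 to 85.4, then the shift along the tool's x, y, z in mm, then the turn about the tool's z in rad. In form: grip dx dy dz twist; .... A call has 1 to 10 rows; each row is the pose to reach, as a shift and turn from the pose commanded when the call began, along the tool's axes at that moment; what a row does not reach only later rows make up. A row lasts 1/10 s, in which the tool goes at most 50 mm and 8.59 degrees, less where a joint would pass 70% of its speed; a pose out of reach is approached as far as the arm can. A call with a gripper value outside its range is refused whole. The fingers move at their own pace and stop on an object; "newtons" is the grip in N (left out, the last holds). Time passes only in rows, so rows that repeat a pose let the fingers close. It gives the time, the measured TCP pose, the force, the opening and the grip force at its end, in the units of the state.
- robot.get_state(): the state, without advancing time (a new reading comes with each control period).
- capture(name): name is "side" or "top"; returns a dict with "image" (480x640x3 uint8, red, green, blue), "intrinsics" (3x3 intrinsics, pixels), "xyz" and "rotation" of the camera in the world. Camera axes: x right, y down, z forward; pixel columns grow to the right and rows downward; lengths in m; the calibration is good to about 2 mm. A picture is of the moment at which its call begins. There is no depth.
- robot.job_done(): hands the job in; it is judged then, once.
Trained networks look in a picture, given as the dict that the camera call returned (one of the last four; its "shot" number tells which), for a name from the list of things; names that differ only in an ending like _2 or _b are one class to them, and where a whole thing is asked for, a point or a joint stands for the part that bears it (a point fixed in the world has none). Each returns a list of dicts, best first, with "conf" (0 to 1); they miss things now and then, are a little off and sometimes report something else, mostly with a low value. They report only what shows in the picture. A call takes as long as a camera call.
- models.masks_of(picture, thing): "mask" (480x640 bool, what is visible of it) and "xy" ([column, row] in pixels, amid what is visible of it).
The state is a dict: "t": time; "qpos": joint angles; "qvel": joint speeds; "effort": joint torques, N m; "tcp_pos": TCP position; "tcp_rot": TCP orientation; "force": force on the tool from outside, world axes, zero at the start; "wrist_torque": the same for the moment, N m; "gripper_width": finger opening in m; "grasp_force": force on a finger pad.
Only numpy, scipy, OpenCV 4.12 (cv2) and the standard library are available. Lean on these libraries where they do the work, as an engineer would, in place of code of your own. Each camera call takes 0.05 s, during which the arm holds its last target. There are 200 camera calls.

## Working session

There is one attempt and no reset: what is moved stays moved. The work goes in short steps, Python scripts to look and compute and a tool call to move; the robot and the scene stay as the last step left them, time stands still between calls to the robot, and variables do not carry over. Pictures are saved under pics/ and viewed, at most 10 in all, crops included, and the job is handed in when it is done.

Besides the shell and the picture viewer there is one more tool, called as name(argument=value, ...), one argument or row to a line, values as JSON. step_arm: Moves the arm, as the interface text tells. Its arguments: {"type":"object","properties":{"commands":{"type":"string"},"newtons":{"type":"number"}},"required":["commands"]}

```bash
mkdir -p pics
cat > h.py <<'E'
import numpy as np, cv2
from plant import robot, capture, models
def ray(p,uv,z):
    K=np.array(p["intrinsics"]);R=np.array(p["rotation"]);c=np.array(p["xyz"])
    d=R@np.linalg.solve(K,[uv[0],uv[1],1]); return c+d*(z-c[2])/d[2]
def proj(p,X):
    v=np.array(p["intrinsics"])@(np.array(p["rotation"]).T@(np.array(X)-p["xyz"])); return v[:2]/v[2]
def save(p,n,crop=None,s=1):
    im=p["image"][:,:,::-1]
    if crop: im=im[crop[1]:crop[3],crop[0]:crop[2]]
    cv2.imwrite("pics/"+n,cv2.resize(im,None,fx=s,fy=s,interpolation=cv2.INTER_CUBIC))
E
python3 - <<'E'
from h import *
s=robot.get_state();print(s["t"],s["tcp_pos"],np.round(s["tcp_rot"],3).tolist(),s["gripper_width"])
for n in ("top","side"):
    p=capture(n);save(p,n+"0.png");print(n,p["xyz"],np.round(p["rotation"],3).tolist(),p["intrinsics"])
    for t,z in [("wheel_handle",.106),("ratchet_wheel",.03),("pawl",.029),("pawl_knob",.085),("pawl_hole",.029),("hasp_hole",.019),("foam_letter",.009),("side_cutters",.01),("tape_roll",.024),("spring_clamp",.015),("led_module",.01)]:
        for m in models.masks_of(p,t)[:2]:
            print(t,round(m["conf"],2),np.round(m["xy"]),m["mask"].sum(),np.round(ray(p,m["xy"],z),3))
E
```

```text
0.0 [ 0.27367149 -0.5611757   0.230474  ] [[0.899, 0.438, -0.001], [0.438, -0.899, 0.002], [-0.0, -0.002, -1.0]] 0.08533193123482588
top [ 0.3372929  -0.00993939  1.05276348] [[-0.019, -0.983, 0.183], [-1.0, 0.015, -0.021], [0.018, -0.183, -0.983]] [[610.47904479   0.         325.05998371]
 [  0.         610.47904479 237.71619696]
 [  0.           0.           1.        ]]
wheel_handle 0.58 [319. 218.] 2732 [ 0.545 -0.021  0.106]
ratchet_wheel 0.77 [319. 220.] 2624 [ 0.558 -0.022  0.03 ]
pawl 0.85 [378. 232.] 1385 [ 0.537 -0.122  0.029]
pawl_knob 0.97 [372. 228.] 1280 [ 0.532 -0.108  0.085]
pawl_hole 0.63 [379. 229.] 1235 [ 0.541 -0.125  0.029]
hasp_hole 0.94 [335. 238.] 12227 [ 0.528 -0.05   0.019]
hasp_hole 0.25 [455. 236.] 918 [ 0.53  -0.258  0.019]
foam_letter 0.77 [372. 183.] 483 [ 0.628 -0.117  0.009]
foam_letter 0.5 [240. 235.] 1343 [0.538 0.115 0.009]
side_cutters 0.82 [455. 234.] 980 [ 0.534 -0.259  0.01 ]
tape_roll 0.79 [229. 202.] 1150 [0.594 0.132 0.024]
spring_clamp 0.63 [336. 319.] 651 [ 0.391 -0.047  0.015]
led_module 0.57 [397. 287.] 361 [ 0.444 -0.154  0.01 ]
side [0
[... 357 characters left out ...]
l 0.57 [304. 271.] 2474 [ 0.556 -0.022  0.03 ]
pawl 0.8 [312. 233.] 786 [ 0.541 -0.14   0.029]
pawl_knob 0.57 [309. 228.] 706 [ 0.547 -0.081  0.085]
pawl_hole 0.89 [312. 230.] 780 [ 0.54  -0.15   0.029]
pawl_hole 0.41 [359. 242.] 227 [ 0.448 -0.113  0.029]
hasp_hole 0.69 [307. 273.] 7545 [ 0.549 -0.03   0.019]
foam_letter 0.75 [312. 270.] 7645 [ 0.54  -0.05   0.009]
foam_letter 0.74 [264. 250.] 309 [ 0.634 -0.108  0.009]
side_cutters 0.64 [320. 207.] 424 [ 0.522 -0.26   0.01 ]
tape_roll 0.78 [293. 352.] 1684 [0.571 0.163 0.024]
spring_clamp 0.78 [390. 271.] 659 [ 0.395 -0.042  0.015]
led_module 0.77 [357. 240.] 188 [ 0.449 -0.141  0.01 ]
led_module 0.48 [313. 233.] 802 [ 0.537 -0.165  0.01 ]
```

Run:
```python
from h import *
p=capture("top");save(p,"t1.png",(220,130,480,325),3)
p=capture("side");save(p,"s1.png",(220,180,420,330),4)
```

```text
(no output)
```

View pics/t1.png

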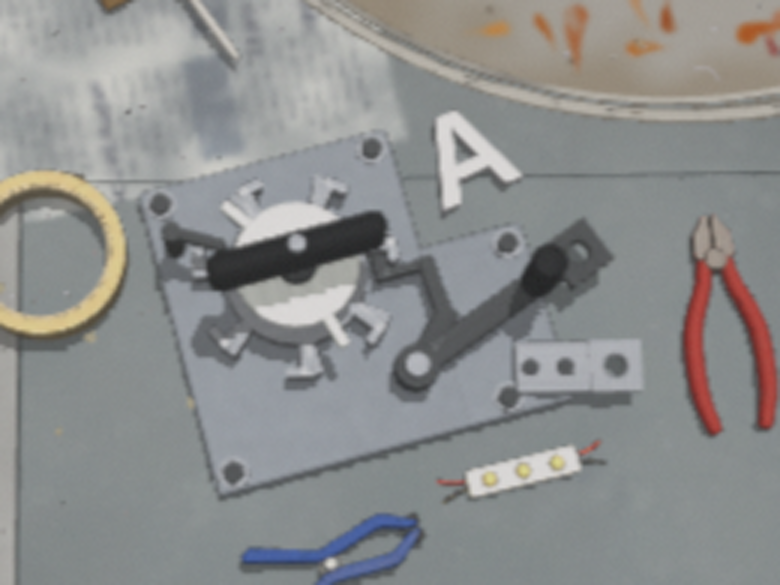

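View pics/s1.png

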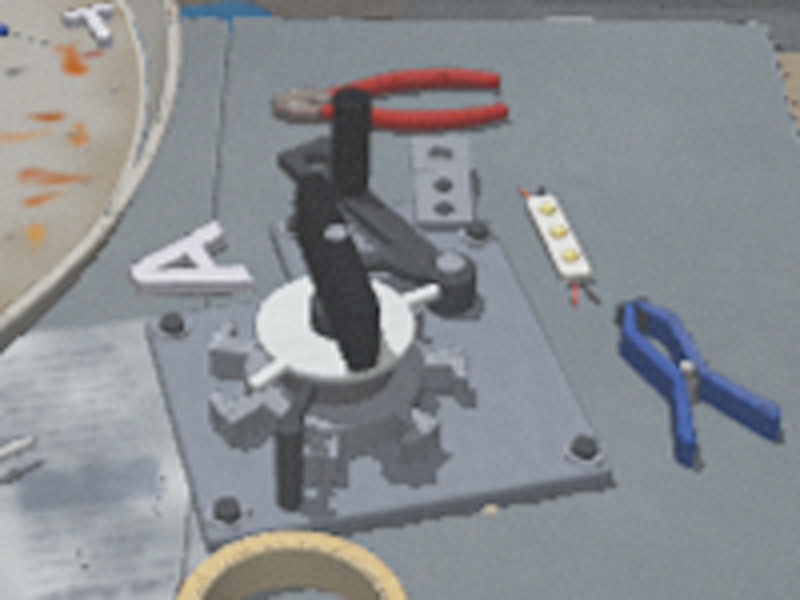

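The top view (crop ×3, offset 220,130) shows the handle screw at about (319,211), pivot at (359,252), knob top at (403,218), lever hole at (414,214) and hasp hole at (425,252). The handle ends are at crop (210,270) and (385,228). I'll check these against the given sizes.

```bash
cat >> h.py <<'E'
def c2p(x,y): return (220+x/3-.33,130+y/3-.33)
E
python3 - <<'E'
from h import *
p=capture("top")
A=ray(p,c2p(297,243),.107);P=ray(p,c2p(417,363),.034);K=ray(p,c2p(549,263),.085);H=ray(p,c2p(583,250),.029);E=ray(p,c2p(616,366),.019)
e1=ray(p,c2p(213,264),.106);e2=ray(p,c2p(383,225),.106)
d=lambda a,b:round(float(np.hypot(*(a-b)[:2])),4)
for n,v in zip("A P K H E e1 e2".split(),(A,P,K,H,E,e1,e2)):print(n,np.round(v,4))
print("AP87",d(A,P),"PK85",d(P,K),"PH115",d(P,H),"PE115",d(P,E),"bar",d(e1,e2),"AK",d(A,K))
an=lambda a,b:np.arctan2(*(b-a)[1::-1]) 
print("ang PK",an(P,K),"PH",an(P,H),"PE",an(P,E),"bar",an(e1,e2),"AP",an(A,P))
for n,v in zip("APKH",(A,P,K,H)):
    s=capture("side") if n=="A" else s
    print(n,proj(s,v))
save(s,"s2.png",(240,190,340,265),8)
E
```

```text
A [ 0.5571 -0.021   0.107 ]
P [ 0.5037 -0.0884  0.034 ]
K [ 0.5492 -0.1577  0.085 ]
H [ 0.5688 -0.1862  0.029 ]
E [ 0.5026 -0.2038  0.019 ]
e1 [0.5466 0.0236 0.106 ]
e2 [ 0.5665 -0.0669  0.106 ]
AP87 0.086 PK85 0.0829 PH115 0.1174 PE115 0.1154 bar 0.0926 AK 0.1369
ang PK -0.990034184237176 PH -0.9833081462671915 PE -1.5800821064239083 bar -1.354198668055285 AP -2.2411902072242897
A [303.32980385 238.15637195]
P [331.18549477 247.00734141]
K [307.86087282 204.29282213]
H [298.01593186 218.90945105]
```

View pics/s2.png

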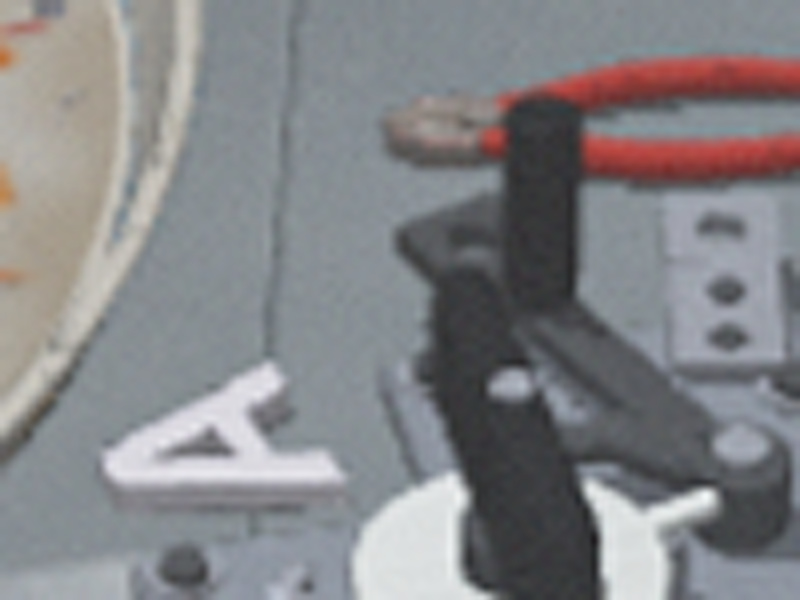

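step_arm(
  commands="85 37 -27 0 -0.1; 85 74 -54 0 -0.2; 85 111 -81 0 -0.3; 85 148 -108 0 -0.4; 85 185 -135 0 -0.5; 85 222 -162 0 -0.6; 85 259 -190 0 -0.7; 85 296 -217 0 -0.8; 85 333 -244 0 -0.9; 85 370 -271 0 -1.0",
)

```text
t: 2.4
tcp_pos: [0.4885, -0.1545, 0.2316]
tcp_rot: [[0.113, 0.994, 0.001], [0.994, -0.113, -0.0], [-0.0, 0.001, -1.0]]
force: [1.4, -1.0, -0.8]
gripper_width: 0.0846
grasp_force: 0.0
```

step_arm(
  commands="85 0 0 0 0",
)

```text
t: 2.5
tcp_pos: [0.4919, -0.1481, 0.2322]
tcp_rot: [[0.103, 0.995, 0.005], [0.995, -0.103, 0.005], [0.006, 0.005, -1.0]]
force: [0.0, -0.3, 0.3]
gripper_width: 0.0849
grasp_force: 0.0
```

```bash
cat >> h.py <<'E'
def st(target=None,heading=None):
    s=robot.get_state();R=np.array(s["tcp_rot"]);h=np.arctan2(R[1,1],R[0,1])
    print("t",s["t"],"tcp",np.round(s["tcp_pos"],4),"head",round(h,4),"tilt",np.round(R[:,2],3),"q",np.round(s["qpos"],3),"F",np.round(s["force"],1),"w",round(s["gripper_width"],4),"g",s["grasp_force"])
    if target is not None: print("shift mm",np.round(1e3*R.T@(np.array(target)-s["tcp_pos"]),1))
    if heading is not None: print("twist",h-heading)
E
python3 -c "
from h import *
st([.557,-.021,.2],.217)"
```

```text
t 2.5 tcp [ 0.4919 -0.1481  0.2322] head -0.1036 tilt [ 0.005  0.005 -1.   ] q [ 0.495  0.568 -0.457  1.892  0.346  0.755 -0.257] F [ 0.  -0.3  0.3] w 0.0849 g 0.0
shift mm [133.   51.5  33.2]
twist -0.32063447479221735
```

step_arm(
  commands="85 40 15 10 -0.1; 85 80 31 20 -0.2; 85 120 46 30 -0.3; 85 133 52 33 -0.32; 85 133 52 33 -0.32; 85 133 52 33 -0.32",
)

```text
t: 3.1
tcp_pos: [0.5544, -0.0317, 0.1982]
tcp_rot: [[-0.199, 0.98, -0.001], [0.98, 0.199, -0.002], [-0.002, -0.001, -1.0]]
force: [-0.7, -0.5, 0.4]
gripper_width: 0.0849
grasp_force: 0.0
```

```bash
python3 -c "
from h import *
st([.557,-.021,.073],.217)"
```

```text
t 3.1 tcp [ 0.5544 -0.0317  0.1982] head 0.2006 tilt [-0.001 -0.002 -1.   ] q [ 0.267  0.676 -0.494  1.804  0.44   0.775 -0.255] F [-0.7 -0.5  0.4] w 0.0849 g 0.0
shift mm [ 10.2   4.9 125.1]
twist -0.016363288259346742
```

step_arm(
  commands="85 10 4 10 -0.016; 85 10 4 10 -0.016; 85 10 4 10 -0.016; 85 10 4 40 -0.016; 85 10 4 70 -0.016; 85 10 4 70 -0.016",
)

```text
t: 3.7
tcp_pos: [0.5541, -0.0206, 0.1255]
tcp_rot: [[-0.217, 0.976, -0.007], [0.976, 0.217, -0.001], [0.0, -0.007, -1.0]]
force: [-1.8, 0.0, -0.1]
gripper_width: 0.085
grasp_force: 0.0
```

```bash
python3 -c "
from h import *
st([.557,-.021,.073],.217)"
```

```text
t 3.7 tcp [ 0.5541 -0.0206  0.1255] head 0.2184 tilt [-0.007 -0.001 -1.   ] q [ 0.205  0.779 -0.428  1.86   0.524  0.624 -0.331] F [-1.8  0.  -0.1] w 0.085 g 0.0
shift mm [-1.1  3.1 52.5]
twist 0.001375837475869779
```

step_arm(
  commands="85 0 3 20 0; 85 0 3 40 0; 85 0 3 53 0; 85 0 3 53 0; 15 0 3 53 0; 15 0 3 53 0; 15 0 3 53 0; 15 0 3 53 0; 15 0 3 53 0; 15 0 3 53 0",
  newtons=40,
)

```text
t: 4.7
tcp_pos: [0.5569, -0.0194, 0.0756]
tcp_rot: [[-0.217, 0.976, -0.005], [0.976, 0.217, -0.002], [-0.001, -0.005, -1.0]]
force: [-6.1, -1.2, 6.5]
gripper_width: 0.0153
grasp_force: 28.3
```

```bash
python3 -c "
from h import *
st([.557,-.021,.073],.217)"
```

```text
t 4.7 tcp [ 0.5569 -0.0194  0.0756] head 0.2191 tilt [-0.005 -0.002 -1.   ] q [ 0.166  0.856 -0.368  1.879  0.582  0.521 -0.382] F [-6.1 -1.2  6.5] w 0.0153 g 28.321694433689117
shift mm [-1.6 -0.2  2.6]
twist 0.002074487267754138
```

step_arm(
  commands="12 0 0 0 -0.05; 12 0 0 0 -0.1; 12 0 0 0 -0.15; 12 0 0 0 -0.19; 12 0 0 0 -0.19; 12 0 0 0 -0.19",
  newtons=80,
)

```text
t: 5.3
tcp_pos: [0.5565, -0.0196, 0.0757]
tcp_rot: [[-0.398, 0.917, -0.006], [0.917, 0.398, -0.002], [-0.0, -0.006, -1.0]]
force: [-6.9, -0.8, 9.5]
gripper_width: 0.0149
grasp_force: 78.3
```

```bash
python3 -c "
from h import *
st([.557,-.021,.073],.217)
p=capture('top');save(p,'t2.png',(220,130,480,325),3)"
```

```text
t 5.3 tcp [ 0.5565 -0.0196  0.0757] head 0.4094 tilt [-0.006 -0.002 -1.   ] q [ 0.195  0.862 -0.418  1.878  0.642  0.545 -0.248] F [-6.9 -0.8  9.5] w 0.0149 g 78.25092673301697
shift mm [-1.5 -0.1  2.7]
twist 0.19244618263440336
```

View pics/t2.png

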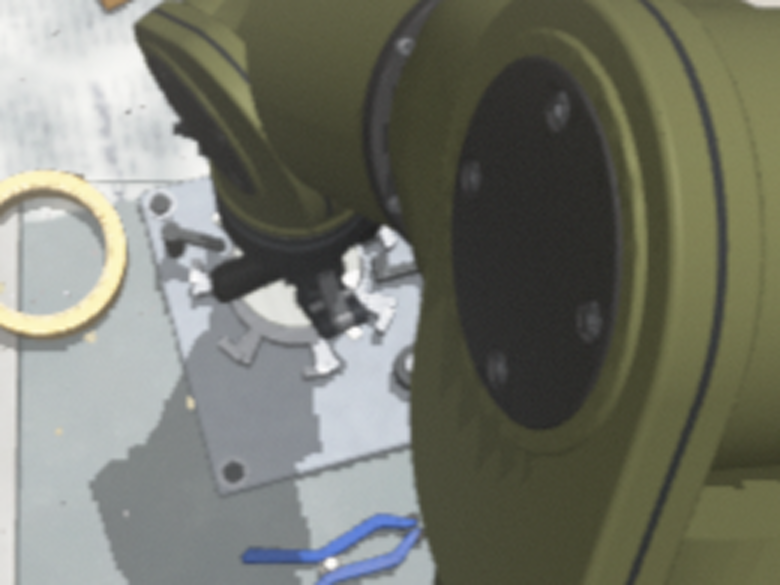

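The wheel has turned about 0.19 rad forwards: the handle is rotated in view and the tape is untouched. Next I'll release it and lift.

step_arm(
  commands="85 0 0 0 -0.19; 85 0 0 0 0; 85 0 0 0 0; 85 0 0 0 0; 85 0 0 -25 0; 85 0 0 -50 0; 85 0 0 -80 0; 85 0 0 -80 0; 85 0 0 -80 0",
)

```text
t: 6.25
tcp_pos: [0.5601, -0.0189, 0.1557]
tcp_rot: [[-0.399, 0.917, 0.001], [0.917, 0.399, -0.0], [-0.001, 0.001, -1.0]]
force: [-0.3, -0.8, -0.8]
gripper_width: 0.0849
grasp_force: 0.0
```

```bash
python3 -c "
from h import *
st([.55,-.1585,.13],.589)"
```

```text
t 6.25 tcp [ 0.5601 -0.0189  0.1557] head 0.4103 tilt [ 0.001 -0.    -1.   ] q [ 0.255  0.749 -0.519  1.827  0.545  0.71  -0.161] F [-0.3 -0.8 -0.8] w 0.0849 g 0.0
shift mm [-124.   -64.9   25.8]
twist -0.1786849651079267
```

I left an extra twist in the first row of that call, so the wheel may have gone further forwards. I'll check it from above the knob.

step_arm(
  commands="85 -40 -22 0 -0.06; 85 -80 -44 0 -0.12; 85 -124 -65 0 -0.18; 85 -124 -65 0 -0.18; 85 -124 -65 0 -0.18; 85 -124 -65 0 -0.18",
)

```text
t: 6.85
tcp_pos: [0.5492, -0.1567, 0.1546]
tcp_rot: [[-0.557, 0.83, -0.001], [0.83, 0.557, 0.002], [0.002, 0.0, -1.0]]
force: [-0.4, -0.3, 0.8]
gripper_width: 0.0851
grasp_force: 0.0
```

```bash
python3 -c "
from h import *
st([.55,-.1585,.05],.589)
p=capture('side');save(p,'s3.png',(220,180,420,330),4)
t=capture('top')
for q in (p,t):
  m=models.masks_of(q,'wheel_handle')
  print([(round(x['conf'],2),x['xy'],x['mask'].sum()) for x in m])
A=np.array([.557,-.0205])
for w in (.1,.15,.2,.25,.3):
  a=-1.354-.015+w
  print(w,[np.round(proj(p,[A[0]+k*np.cos(a),A[1]+k*np.sin(a),.106]),1) for k in(-.05,.05)])
"
```

```text
t 6.85 tcp [ 0.5492 -0.1567  0.1546] head 0.5912 tilt [-0.001  0.002 -1.   ] q [ 0.54   0.779 -0.595  1.791  0.604  0.763  0.218] F [-0.4 -0.3  0.8] w 0.0851 g 0.0
shift mm [ -2.2  -0.3 104.6]
twist 0.0021677517869763685
[(0.84, [301.4, 269.3], np.int64(2449))]
[(0.98, [318.6, 219.6], np.int64(2709)), (0.74, [455.2, 241.5], np.int64(845)), (0.66, [331.7, 318.7], np.int64(572)), (0.29, [331.7, 235.1], np.int64(12039))]
0.1 [array([312.1, 256.5]), array([295.4, 222.4])]
0.15 [array([313.6, 256.2]), array([294. , 222.7])]
0.2 [array([314.9, 255.9]), array([292.7, 223. ])]
0.25 [array([316.3, 255.5]), array([291.5, 223.3])]
0.3 [array([317.6, 255.1]), array([290.2, 223.6])]
```

View pics/s3.png

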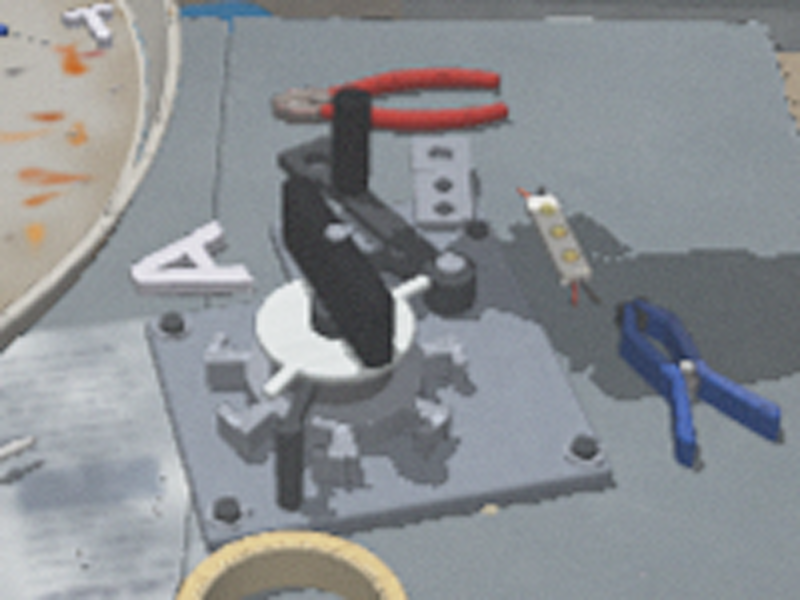

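The side view shows the bar at about 0.2 rad, with its top ends near (294,225) and (315,255), so it is in the free band. The pawl is still engaged and nothing has shifted. I'll descend on the knob.

step_arm(
  commands="85 -1 0 30 0; 85 -1 0 60 0; 85 -1 0 85 0; 85 -1 0 104 0; 85 -1 0 104 0; 85 -1 0 104 0",
)

```text
t: 7.65
tcp_pos: [0.5503, -0.1583, 0.0516]
tcp_rot: [[-0.557, 0.831, 0.0], [0.831, 0.557, 0.0], [0.0, 0.0, -1.0]]
force: [0.5, 0.5, 0.5]
gripper_width: 0.0848
grasp_force: 0.0
```

step_arm(
  commands="17 0 0 0 0; 17 0 0 0 0; 17 0 0 0 0; 17 0 0 0 0; 17 0 0 0 0; 17 0 0 0 0",
  newtons=40,
)

```text
t: 8.25
tcp_pos: [0.5504, -0.1592, 0.0518]
tcp_rot: [[-0.555, 0.832, 0.001], [0.832, 0.555, -0.0], [-0.001, 0.001, -1.0]]
force: [-0.4, 0.6, 4.0]
gripper_width: 0.0187
grasp_force: 38.9
```

Run:
```python
from h import *
st()
s=robot.get_state();R=np.array(s["tcp_rot"]);T=s["tcp_pos"]
P=np.array([.5037,-.0884]);v=T[:2]-P
print("r",np.hypot(*v),"ang",np.arctan2(v[1],v[0]))
for k in (.1,.2,.3,.4,.5,.6):
    c,n=np.cos(-k),np.sin(-k);w=np.array([c*v[0]-n*v[1],n*v[0]+c*v[1]])-v
    print(k,np.round(1e3*R.T@np.array([w[0],w[1],0]),1))
```

```text
t 8.25 tcp [ 0.5504 -0.1592  0.0518] head 0.5888 tilt [ 0.001 -0.    -1.   ] q [ 0.47   0.923 -0.469  1.841  0.744  0.561  0.1  ] F [-0.4  0.6  4. ] w 0.0187 g 38.92067492008209
r 0.08482977836208648 ang -0.9876176777113538
0.1 [ 0.5 -8.5 -0. ]
0.2 [  1.8 -16.8  -0. ]
0.3 [  3.9 -25.   -0. ]
0.4 [  6.9 -33.   -0. ]
0.5 [ 10.6 -40.6  -0. ]
0.6 [ 15.1 -47.8  -0. ]
```

step_arm(
  commands="15 0.1 -4.2 0 0.05; 15 0.5 -8.5 0 0.1; 15 1 -12.7 0 0.15; 15 1.8 -16.8 0 0.2; 15 2.8 -21 0 0.25; 15 3.9 -25 0 0.3; 15 6.9 -33 0 0.4; 15 10.6 -40.6 0 0.5; 15 15.1 -47.8 0 0.6; 15 15.1 -47.8 0 0.6",
  newtons=50,
)

```text
t: 9.25
tcp_pos: [0.5017, -0.174, 0.0519]
tcp_rot: [[0.013, 1.0, 0.001], [1.0, -0.013, -0.001], [-0.001, 0.001, -1.0]]
force: [1.8, -1.8, 3.7]
gripper_width: 0.0188
grasp_force: 49.0
```

step_arm(
  commands="15 0 0 0 0; 15 0 0 0 0; 15 0 0 0 0",
)

```text
t: 9.55
tcp_pos: [0.5025, -0.1739, 0.0518]
tcp_rot: [[0.009, 1.0, 0.001], [1.0, -0.009, -0.001], [-0.001, 0.001, -1.0]]
force: [-0.6, -2.1, 7.3]
gripper_width: 0.0183
grasp_force: 49.4
```

Run:
```python
from h import *
st()
T=robot.get_state()["tcp_pos"]
P=np.array([.5037,-.0884]);v=T[:2]-P
print("r",np.hypot(*v),"ang",np.arctan2(v[1],v[0]))
```

```text
t 9.55 tcp [ 0.5025 -0.1739  0.0518] head -0.0094 tilt [ 0.001 -0.001 -1.   ] q [ 0.411  0.868 -0.276  1.971  0.598  0.381 -0.343] F [-0.6 -2.1  7.3] w 0.0183 g 49.449235796928406
r 0.08555239432555582 ang -1.584727478311605
```

step_arm(
  commands="85 0 0 0 0; 85 0 0 0 0; 85 0 0 0 0; 85 0 0 -25 0; 85 0 0 -60 0; 85 0 0 -105 0; 85 0 0 -150 0; 85 0 0 -150 0; 85 0 0 -150 0",
)

```text
t: 10.45
tcp_pos: [0.5021, -0.1733, 0.2021]
tcp_rot: [[0.011, 1.0, 0.002], [1.0, -0.011, -0.001], [-0.001, 0.002, -1.0]]
force: [-0.6, 0.3, -0.6]
gripper_width: 0.0855
grasp_force: 0.0
```

Run:
```python
from h import *
st([.557,-.021,.16],None)
p=capture("side");t=capture("top")
a=cv2.resize(p["image"][190:265,280:380,::-1],None,fx=5,fy=5,interpolation=cv2.INTER_CUBIC)
b=cv2.resize(t["image"][200:275,370:445,::-1],None,fx=4,fy=5,interpolation=cv2.INTER_CUBIC)
cv2.imwrite("pics/c4.png",np.hstack([a,b[:,:300]]))
print("hasp proj",proj(p,[.5026,-.2038,.019]),"lever hole if .6",proj(p,[.5024,-.2034,.029]))
```

```text
t 10.45 tcp [ 0.5021 -0.1733  0.2021] head -0.0106 tilt [ 0.002 -0.001 -1.   ] q [ 0.539  0.638 -0.479  1.873  0.425  0.731 -0.192] F [-0.6  0.3 -0.6] w 0.0855 g 0.0
shift mm [152.9  53.2  42.1]
hasp proj [329.60315166 218.24564696] lever hole if .6 [329.88885388 214.47195645]
```

View pics/c4.png

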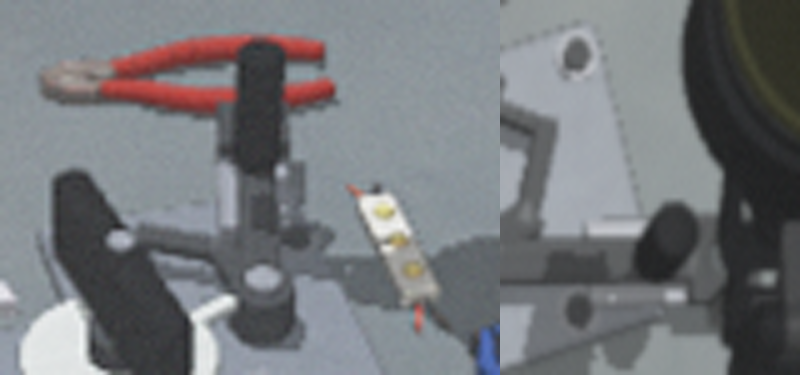

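The side view shows the lever lying over the hasp ear with the knob at about (332,205), but the knob hides the hole. I'll move aside for a clear top view.

step_arm(
  commands="85 -45 -15 0 0; 85 -90 -30 0 0; 85 -135 -45 0 0; 85 -180 -60 0 0; 85 -225 -75 0 0; 85 -270 -90 0 0; 85 -270 -90 0 0; 85 -270 -90 0 0",
)

```text
t: 11.35
tcp_pos: [0.4071, -0.4426, 0.1991]
tcp_rot: [[0.014, 1.0, -0.003], [1.0, -0.014, 0.002], [0.002, -0.003, -1.0]]
force: [0.7, 1.0, 0.4]
gripper_width: 0.0849
grasp_force: 0.0
```

Run:
```python
from h import *
st([.557,-.021,.16],None)
t=capture("top");save(t,"t5.png",(350,195,450,270),8)
print("hasp",proj(t,[.5026,-.2038,.019]),"lever hole .6",proj(t,[.5024,-.2034,.029]),"pivot",proj(t,[.5037,-.0884,.034]))
```

```text
t 11.35 tcp [ 0.4071 -0.4426  0.1991] head -0.0139 tilt [-0.003  0.002 -1.   ] q [ 1.039  0.735 -0.515  1.66   0.446  0.87   0.327] F [0.7 1.  0.4] w 0.0849 g 0.0
shift mm [423.6 144.1  39.8]
hasp [425.02223516 251.68823211] lever hole .6 [425.84466379 250.8646429 ] pivot [358.66760522 250.67210579]
```

View pics/t5.png

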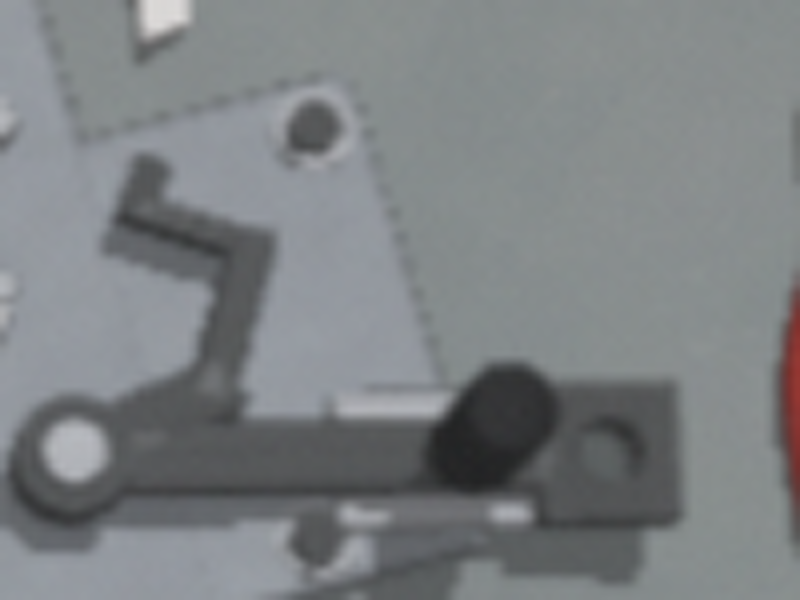

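The lever hole at about (425.6,250.6) matches the predicted parked position (425.8,250.9). The small lower-left offset of the hasp hole is the expected parallax, so the holes line up. On to the wheel.

step_arm(
  commands="85 47 16 0 -0.05; 85 94 32 0 -0.1; 85 141 48 0 -0.15; 85 188 64 0 -0.2; 85 235 80 0 -0.25; 85 282 96 0 -0.3; 85 329 112 0 -0.35; 85 376 128 0 -0.4; 85 424 144 0 -0.42; 85 424 144 0 -0.42",
)

```text
t: 12.4
tcp_pos: [0.5589, -0.0067, 0.202]
tcp_rot: [[-0.413, 0.911, 0.003], [0.911, 0.413, 0.009], [0.007, 0.006, -1.0]]
force: [0.2, -0.1, -0.1]
gripper_width: 0.0852
grasp_force: 0.0
```

step_arm(
  commands="85 0 0 20 0; 85 0 0 40 0; 85 0 0 40 0; 85 0 0 40 0",
)

```text
t: 12.8
tcp_pos: [0.5569, -0.0184, 0.1612]
tcp_rot: [[-0.4, 0.917, -0.001], [0.917, 0.4, 0.001], [0.001, -0.001, -1.0]]
force: [0.6, -0.2, 0.5]
gripper_width: 0.0847
grasp_force: 0.0
```

```bash
python3 -c "
from h import *
st([.557,-.0205,.075],.41)"
```

```text
t 12.8 tcp [ 0.5569 -0.0184  0.1612] head 0.4114 tilt [-0.001  0.001 -1.   ] q [ 0.267  0.742 -0.539  1.829  0.549  0.725 -0.167] F [ 0.6 -0.2  0.5] w 0.0847 g 0.0
shift mm [-2.  -0.6 86.2]
twist 0.0014411215904523988
```

step_arm(
  commands="85 -2 -1 30 0; 85 -2 -1 60 0; 85 -2 -1 86 0; 85 -2 -1 86 0; 12 -2 -1 86 0; 12 -2 -1 86 0; 12 -2 -1 86 0; 12 -2 -1 86 0; 12 -2 -1 86 0; 12 -2 -1 86 0",
  newtons=60,
)

```text
t: 13.8
tcp_pos: [0.5577, -0.0222, 0.0762]
tcp_rot: [[-0.398, 0.918, 0.001], [0.918, 0.398, -0.001], [-0.001, 0.001, -1.0]]
force: [-0.4, -0.3, 5.4]
gripper_width: 0.0148
grasp_force: 58.5
```

step_arm(
  commands="12 0 0 0 0.1; 12 0 0 0 0.2; 12 0 0 0 0.3; 12 0 0 0 0.4; 12 0 0 0 0.5; 12 0 0 0 0.6; 12 0 0 0 0.7; 12 0 0 0 0.8; 12 0 0 0 0.8; 12 0 0 0 0.8",
  newtons=80,
)

```text
t: 14.8
tcp_pos: [0.5571, -0.0222, 0.0762]
tcp_rot: [[0.382, 0.924, -0.0], [0.924, -0.382, -0.001], [-0.001, 0.0, -1.0]]
force: [-2.6, -0.5, 7.1]
gripper_width: 0.015
grasp_force: 78.2
```

```bash
python3 -c "
from h import *
st([.557,-.0205,.075],.41);print(robot.get_state()['wrist_torque'])"
```

```text
t 14.8 tcp [ 0.5571 -0.0222  0.0762] head -0.3916 tilt [-0.    -0.001 -1.   ] q [ 0.092  0.839 -0.23   1.887  0.394  0.46  -0.811] F [-2.6 -0.5  7.1] w 0.015 g 78.15794706344604
shift mm [ 1.5 -0.8  1.2]
twist -0.80156213790522
[-0.05250197  0.41501066 -0.13924279]
```

step_arm(
  commands="12 0 0 0 0.1; 12 0 0 0 0.2; 12 0 0 0 0.3; 12 0 0 0 0.4; 12 0 0 0 0.5; 12 0 0 0 0.6; 12 0 0 0 0.7; 12 0 0 0 0.8; 12 0 0 0 0.8; 12 0 0 0 0.8",
)

```text
t: 15.8
tcp_pos: [0.5568, -0.0218, 0.0762]
tcp_rot: [[0.929, 0.37, -0.001], [0.37, -0.929, 0.0], [-0.001, -0.0, -1.0]]
force: [-2.8, 0.6, 7.3]
gripper_width: 0.0151
grasp_force: 78.3
```

```bash
python3 -c "
from h import *
st([.557,-.0205,.075],.41);print(robot.get_state()['wrist_torque'])"
```

```text
t 15.8 tcp [ 0.5568 -0.0218  0.0762] head -1.1913 tilt [-0.001  0.    -1.   ] q [-0.018  0.833 -0.043  1.893  0.078  0.418 -1.309] F [-2.8  0.6  7.3] w 0.0151 g 78.34030866622925
shift mm [ 0.7 -1.1  1.2]
twist -1.601305131472958
[-0.01948196  0.55138832 -0.08832427]
```

step_arm(
  commands="12 0 0 0 0.1; 12 0 0 0 0.2; 12 0 0 0 0.3; 12 0 0 0 0.4; 12 0 0 0 0.5; 12 0 0 0 0.6; 12 0 0 0 0.7; 12 0 0 0 0.75; 12 0 0 0 0.75; 12 0 0 0 0.75",
)

```text
t: 16.8
tcp_pos: [0.5567, -0.0213, 0.0762]
tcp_rot: [[0.932, -0.362, -0.001], [-0.362, -0.932, 0.001], [-0.001, -0.001, -1.0]]
force: [-2.9, 1.5, 7.9]
gripper_width: 0.0148
grasp_force: 78.4
```

```bash
python3 -c "
from h import *
st([.557,-.0205,.075],.41);print(robot.get_state()['wrist_torque'])"
```

```text
t 16.8 tcp [ 0.5567 -0.0213  0.0762] head -1.941 tilt [-0.001  0.001 -1.   ] q [-0.117  0.841  0.125  1.899 -0.234  0.417 -1.76 ] F [-2.9  1.5  7.9] w 0.0148 g 78.43556642532349
shift mm [-0.  -0.9  1.2]
twist -2.350991913862245
[ 0.13081992  0.62299761 -0.13937998]
```

step_arm(
  commands="12 0 0 0 0.03; 12 0 0 0 0.06; 12 0 0 0 0.08; 12 0 0 0 0.1; 12 0 0 0 0.1; 12 0 0 0 0.1",
)

```text
t: 17.4
tcp_pos: [0.5567, -0.0213, 0.0763]
tcp_rot: [[0.898, -0.44, -0.001], [-0.44, -0.898, -0.001], [-0.001, 0.001, -1.0]]
force: [-2.9, -1.0, 10.2]
gripper_width: 0.0148
grasp_force: 113.0
```

```bash
python3 -c "
from h import *
st([.557,-.0205,.075],.41);print(robot.get_state()['wrist_torque'])"
```

```text
t 17.4 tcp [ 0.5567 -0.0213  0.0763] head -2.0266 tilt [-0.001 -0.001 -1.   ] q [-0.13   0.843  0.146  1.899 -0.268  0.42  -1.813] F [-2.9 -1.  10.2] w 0.0148 g 112.99093784764409
shift mm [-0.1 -0.8  1.3]
twist -2.436594261124874
[-0.32665998  0.65008091  3.13569164]
```

Torque has risen to 3.1 N m at the expected angle, so the wheel is on its stop. I'll release while still pressing and lift straight up.

step_arm(
  commands="85 0 0 0 0; 85 0 0 0 0; 85 0 0 0 0; 85 0 0 0 0; 85 0 0 -25 0; 85 0 0 -60 0; 85 0 0 -105 0; 85 0 0 -140 0; 85 0 0 -140 0",
)

```text
t: 18.3
tcp_pos: [0.5607, -0.0225, 0.22]
tcp_rot: [[0.891, -0.454, 0.01], [-0.454, -0.891, -0.0], [0.009, -0.004, -1.0]]
force: [0.2, -0.4, -0.8]
gripper_width: 0.0846
grasp_force: 0.0
```

```bash
python3 -c "
from h import *
st([.407,-.443,.215])"
```

```text
t 18.3 tcp [ 0.5607 -0.0225  0.22  ] head -2.0419 tilt [ 0.01 -0.   -1.  ] q [-0.19   0.626  0.248  1.798 -0.216  0.734 -1.87 ] F [ 0.2 -0.4 -0.8] w 0.0846 g 0.0
shift mm [ 53.9 444.5   3.5]
```

step_arm(
  commands="85 6 49 0 0; 85 12 98 0 0; 85 18 147 0 0; 85 24 196 0 0; 85 30 245 0 0; 85 36 294 0 0; 85 42 343 0 0; 85 48 392 0 0; 85 54 440 0 0; 85 54 440 0 0",
)

```text
t: 19.3
tcp_pos: [0.4001, -0.4472, 0.2148]
tcp_rot: [[0.886, -0.464, -0.003], [-0.464, -0.886, -0.006], [-0.0, 0.007, -1.0]]
force: [-0.1, 0.3, 0.7]
gripper_width: 0.0847
grasp_force: 0.0
```

Run:
```python
from h import *
st()
t=capture("top");save(t,"t6.png",(220,130,480,325),3)
p=capture("side")
for n,q in (("top",t),("side",p)):
    for th in ("foam_letter","side_cutters","tape_roll","spring_clamp","led_module"):
        print(n,th,[(round(m["conf"],2),np.round(m["xy"])) for m in models.masks_of(q,th)[:2]])
```

```text
t 19.3 tcp [ 0.4001 -0.4472  0.2148] head -2.0538 tilt [-0.003 -0.006 -1.   ] q [ 0.66   0.679  0.176  1.676 -0.145  0.797 -1.155] F [-0.1  0.3  0.7] w 0.0847 g 0.0
top foam_letter [(0.79, array([374., 184.]))]
top side_cutters [(0.78, array([455., 233.]))]
top tape_roll [(0.61, array([222., 201.]))]
top spring_clamp [(0.39, array([333., 237.]))]
top led_module [(0.93, array([394., 288.]))]
side foam_letter [(0.8, array([262., 249.]))]
side side_cutters [(0.94, array([306., 202.]))]
side tape_roll [(0.56, array([293., 353.]))]
side spring_clamp [(0.88, array([389., 270.]))]
side led_module [(0.67, array([358., 242.]))]
```

View pics/t6.png

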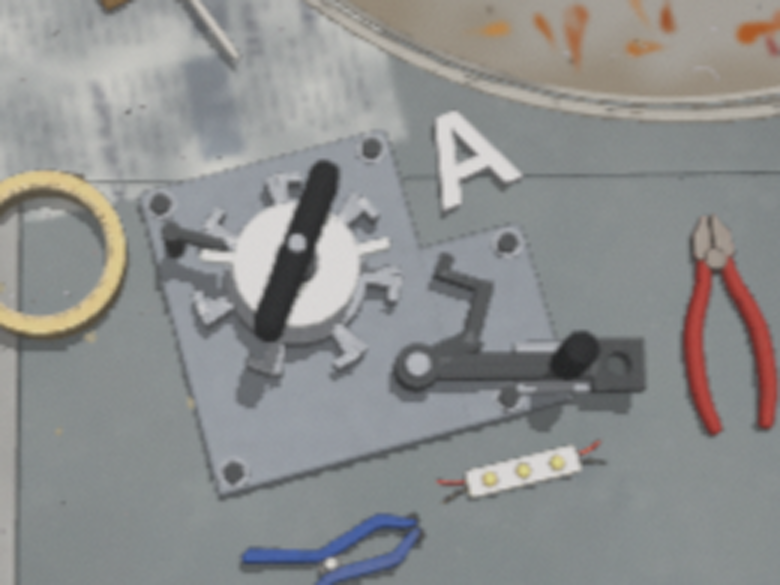

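The final view shows the lug against the post at crop (205,250) and the lever over the hasp with its hole at (619,364), where it was parked. All the bystanders are in their original places.

```bash
python3 -c "
from h import *
print(robot.job_done())"
```

```text
the job is handed in; nothing more can be done
None
```

The job is handed in: I freed the pawl and parked it with its holes lined up, then turned the wheel back until it was hard against its stop; everything is released and no bystander moved in the final pictures.

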